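Spin-test the finishing turntable and brake it on its mark

TASK

Spin-test the freshly oiled turntable: flick it with the fingertips against one of its yellow studs so that it spins anticlockwise seen from above, then take the fingers off and let it run freely until its red mark has gone past the white index plate and well beyond. While it is still turning, when the mark next comes round or on a later turn, brake it with a fingertip so that it stops in one go with the red mark in front of the white plate (it must not come to a stop anywhere else and be nudged along), then lift the finger away, leaving it standing there. Nothing is to be lifted or carried; leave the glue bottle, tape roll and cups where they are.

Things in the scene. Friction and masses are not known exactly. Their poses are not given: they have to be found in the camera images.
- turntable: Fixed blue foot of the turntable. Origin on the wheel's vertical axis at the bench top (z = 0); its yaw varies. Its white index plate, a flat tab 40 mm wide (tangentially) and 30 mm long with a black centre line, lies just outside the wheel's rim, 126 to 156 mm from the axis along the foot's own -x, its top flush with the wheel's top (z = 0.055).
- index_plate (a point): Where the red mark stands when it is exactly in front of the white plate's centre line: on the wheel's top surface, 108 mm from the axis along the foot's own -x. Fixed.
- wheel (a joint): Wheel angle in rad, growing anticlockwise seen from above, counting on over full turns; 0, 2 pi, 4 pi ...: red mark at the plate's centre line. Starts at rest between -4.6 and -1.6. About 1 kg on a very free bearing: flicked to 3 rad/s it runs on by itself for about 11 s and 15 rad, slowing by about w/16 + 0.16 rad/s2 at speed w. A fingertip pressed on its top with a few newtons stops it at once; on lifting it may spring back 2 degrees.
- red_mark (a point): Outer part of the red stripe on the wheel's top, 108 mm from the axis, z = 0.055; turns with the wheel. The stripe is 10 mm wide and reaches from 79 to 119 mm from the axis. The wheel is a dark steel disc of 120 mm radius, flat on top at z = 0.055 but for a 5 mm high hub cap of 18 mm radius and the studs.
- stud0 (a point): Middle of one of the wheel's four upright yellow studs (14 mm diameter, 30 mm tall, from z = 0.055 to 0.085), 95 mm from the axis, a quarter turn apart; the red mark is half-way between two of them. This one is -135 degrees (anticlockwise from above) from the red mark. Turns with the wheel.
- stud1 (a point): Middle of one of the wheel's four upright yellow studs (14 mm diameter, 30 mm tall, from z = 0.055 to 0.085), 95 mm from the axis, a quarter turn apart; the red mark is half-way between two of them. This one is -45 degrees (anticlockwise from above) from the red mark. Turns with the wheel.
- stud2 (a point): Middle of one of the wheel's four upright yellow studs (14 mm diameter, 30 mm tall, from z = 0.055 to 0.085), 95 mm from the axis, a quarter turn apart; the red mark is half-way between two of them. This one is 45 degrees (anticlockwise from above) from the red mark. Turns with the wheel.
- stud3 (a point): Middle of one of the wheel's four upright yellow studs (14 mm diameter, 30 mm tall, from z = 0.055 to 0.085), 95 mm from the axis, a quarter turn apart; the red mark is half-way between two of them. This one is 135 degrees (anticlockwise from above) from the red mark. Turns with the wheel.
- glue_bottle: Loose cream bottle with a red cap and red label, 40 mm diameter, 95 mm tall, right of the turntable; a bystander. Origin at its underside.
- tape_roll: Loose roll of beige masking tape lying flat, 100 mm diameter, 25 mm high, right of the turntable; a bystander. Origin at its underside.
- cup_b: Loose clear plastic mixing cup, 91 mm diameter, 100 mm tall, left of the turntable; a bystander. Origin at its underside.
- cup_e: Loose smaller clear plastic mixing cup, 83 mm diameter, 82 mm tall, left of the turntable; a bystander. Origin at its underside.

How it is judged:
On the way, in this order (a step that is already met when the one before it is completed fails the run):
1. the red mark has gone past the white plate and the wheel runs on anticlockwise with nothing touching it (value of joint wheel above 1 rad and velocity of joint wheel above 0.25 rad/s and contact force between the fingers and turntable below 0.05 N), for 0.5 s.
2. a fingertip holds the wheel at rest with the red mark in front of the white plate (distance between red_mark and index_plate below 0.018 m and velocity of joint wheel between -0.05 and 0.05 rad/s and contact force between the fingers and turntable above 0.3 N), for 0.1 s.
At the end, for the whole second after the job is handed in: The wheel stands still (under 0.03 rad/s), the red mark within 18 mm of the place in front of the plate's centre line (so within the plate's width), at the mark's second or a later arrival there; bottle, tape roll and cups within 25 mm of where they stood (distance between red_mark and index_plate below 0.018 m and velocity of joint wheel between -0.03 and 0.03 rad/s and value of joint wheel above 5 rad and not (distance of any of glue_bottle, tape_roll, cup_b, cup_e from where it was at the start of the episode above 0.025 m)); the robot touches nothing.
It fails at once if after its first pass the wheel comes to a standstill with the red mark away from the plate (value of joint wheel above 1 rad and velocity of joint wheel between -0.03 and 0.03 rad/s and not (distance between red_mark and index_plate below 0.018 m)).
It fails at once if the glue bottle is pushed about, tipped or lifted (distance of glue_bottle from where it was at the start of the episode above 0.025 m or angle between glue_bottle's own z axis and vertical above 0.4 rad).
It fails at once if the tape roll is pushed about, tipped or lifted (distance of tape_roll from where it was at the start of the episode above 0.025 m or angle between tape_roll's own z axis and vertical above 0.4 rad).
It fails at once if the cup is pushed about, tipped or lifted (distance of cup_b from where it was at the start of the episode above 0.025 m or angle between cup_b's own z axis and vertical above 0.4 rad).
It fails at once if the small cup is pushed about, tipped or lifted (distance of cup_e from where it was at the start of the episode above 0.025 m or angle between cup_e's own z axis and vertical above 0.4 rad).
It also fails if it takes over 54 s, if anything falls off the work surface, if the arm or the gripper's body presses on something with over 40 N, if the wrist force passes 120 N, or if a joint passes its speed limit or range.

ROBOT

A 7-joint arm with a two-finger parallel gripper is mounted at the origin on a cart in front of the work surface, level with it; the furniture and walls round the work are solid. World frame = base frame: x ahead of the robot, y to its left, z up, the work surface at z = 0. Lengths are in m, angles in rad, forces in N, time in s.
With the tool pointing down it reaches from about 0.35 to 0.9 m from the base axis. Payload 19.9 kg.
Tool frame: the origin (TCP) lies between the finger pads; the fingertips stand 19 mm ahead of it and the grasp point (between the pads) is the TCP; z points along the fingers, y is the direction in which the jaws open and shut (so a half turn about z gives the same grasp; the last joint's range is limited). The gripper opens to 94 mm and grips with 3 to 60 N. Pads are 16 mm wide; open, the fingers measure 119 mm over their backs; the gripper's body (75 mm by 177 mm) begins 78 mm behind the grasp point.
Start: joints at [-0.042, 0.417, -0.01, 1.614, 0.005, 1.111, -0.053], TCP at [0.625, 0, 0.224] pointing down, gripper open.
Joint ranges: [-2.81, 2.81], [-0.39, 2.02], [-1.27, 1.25], [0.06, 2.57], [-1.19, 4.33], [0.19, 2], [-2.82, 2.82]. Speed limits (rad/s): [1.89, 1.89, 2.39, 2.39, 3.01, 3.01, 3.01].

INTERFACE

Orientations are given as a 3x3 rotation matrix whose columns are the frame's x, y, z axes.
In Python, from rig import robot gives the robot as it stands. Calls block until the motion is done:
- robot.move_ptp(position, orientation): joint-space move of the TCP to a pose.
- robot.move_linear(position, velocity=0.15, frame=None, threshold=None): straight line of the TCP; frame=None keeps the orientation; velocity is the mean speed in m/s. With threshold (N) it stops when the force on the tool has changed by that much, and returns True; else False.
- robot.goto_joints(angles): joint-space move.
- robot.gripper_to(opening): finger opening in m; the grip force is fixed at half the most; returns when the fingers have stopped.
- robot.pause(seconds).
- robot.ik(position, orientation): joint angles nearest the present ones, or None.
- robot.get_state(): the state.
- robot.grab_frame(name): name is "scene" or "side" or "wrist"; returns the picture (400x640x3 uint8, red, green, blue); there is no depth.
- robot.camera_info(name): a dict with "fx", "fy", "cx", "cy" (pixels), "rvec" (rotation vector, rad) and "tvec" (3), from world to camera coordinates, as OpenCV has them. Camera axes: x right, y down, z forward; pixel columns grow to the right and rows downward; lengths in m; the calibration is good to about 2 mm. A picture is of the moment at which its call begins: read the wrist's pose just before it. camera_info takes no time and is no camera call; for the wrist camera it gives the pose at the moment of the call.
A pose or a line that the arm cannot do raises robot.PlanningError and nothing moves.
- robot.sign_off(): hands the job in, once; it reports no verdict.
The state is a dict: "time": time; "qpos": joint angles; "joint_vel": joint speeds; "effort": joint torques, N m; "ee_pos": TCP position; "tool_rot": TCP orientation; "force": force on the tool from outside, world axes, zero at the start; "moment": the same for the moment, N m; "opening": finger opening in m.
Only numpy, scipy, OpenCV 4.12 (cv2) and the standard library are available. Lean on these libraries where they do the work, as an engineer would, in place of code of your own. Each camera call takes 0.05 s, during which the arm holds its last target. There are 200 camera calls.

## Working session

There is one attempt and no reset: what is moved stays moved. The work goes in short steps, each a Python script; the robot and the scene stay as the last script left them, time stands still between calls to the robot, and variables do not carry over. Pictures are saved under pics/ and viewed, about 8 in all and at most 12, crops included, and the job is handed in when it is done.

```bash
mkdir -p pics; ls; python3 - <<'E'
from rig import robot
import cv2
for n in("scene","side","wrist"):
    im=robot.grab_frame(n); cv2.imwrite(f"pics/{n}0.png",im[:,:,::-1]); print(n,robot.camera_info(n))
s=robot.get_state();print(s["time"],s["ee_pos"],s["tool_rot"],s["opening"])
E
```

```text
pics
scene {'fx': 463.14116746866677, 'fy': 463.14116746866677, 'cx': 312.8709439803424, 'cy': 198.79769340903374, 'rvec': array([ 1.95281125, -0.61731712,  0.36617167]), 'tvec': array([-0.47793234,  0.19601255,  1.10325295])}
side {'fx': 418.92413815162917, 'fy': 418.92413815162917, 'cx': 320.10329397814473, 'cy': 193.33693604877138, 'rvec': array([ 0.36102479, -2.62587799,  1.42605545]), 'tvec': array([0.49530762, 0.18781088, 0.99197304])}
wrist {'fx': 316.6613204104614, 'fy': 316.6613204104614, 'cx': 326.64029643962726, 'cy': 203.92912996088745, 'rvec': array([-2.87065245e+00,  6.89799586e-04,  2.86607873e-03]), 'tvec': array([-0.62323722, -0.027892  ,  0.39210793])}
0.15 [ 6.24746758e-01 -1.19137275e-05  2.23985212e-01] [[ 1.78230594e-05  9.99999591e-01 -9.04244927e-04]
 [ 9.99999997e-01 -1.78849329e-05 -6.84176385e-05]
 [-6.84337829e-05 -9.04243705e-04 -9.99999589e-01]] 0.09409092364201138
```

View pics/scene0.png

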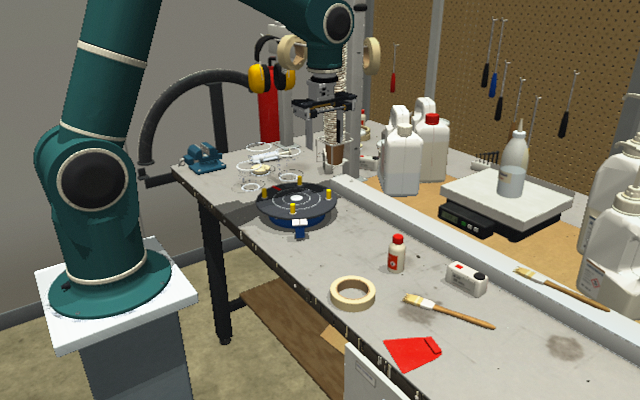

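View pics/side0.png

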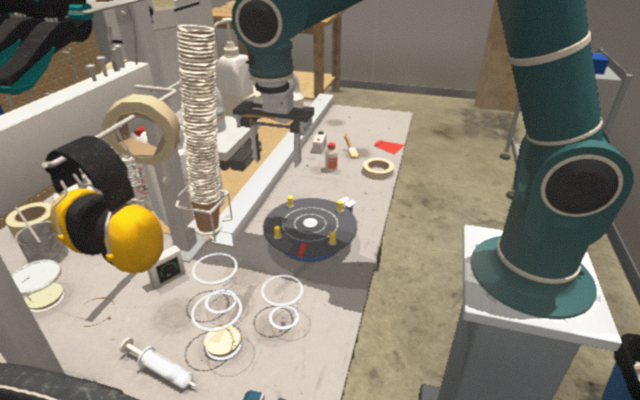

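View pics/wrist0.png

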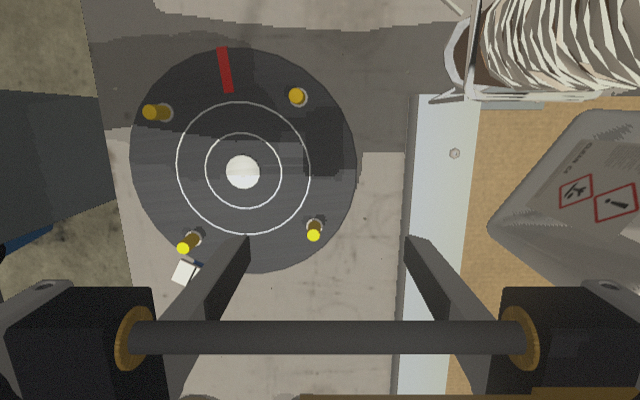

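The wrist view shows the whole wheel, with its hub at (243,172). The red mark is at (225,70), the plate at (186,272), and the studs near (153,112), (297,97), (314,236) and (183,248). The scene and side views show the cups on the left of the wheel, and the bottle and tape well to its right. Next I'll measure these in world coordinates.

```bash
cat > h.py <<'E'
import numpy as np, cv2
from rig import robot
def cam(n):
    c=robot.camera_info(n); R=cv2.Rodrigues(c["rvec"])[0]; return c,R,np.asarray(c["tvec"]).ravel()
def unproj(n,px,z,C=None):
    c,R,t=C or cam(n); px=np.atleast_2d(px).astype(float)
    d=np.c_[(px[:,0]-c["cx"])/c["fx"],(px[:,1]-c["cy"])/c["fy"],np.ones(len(px))]@R
    o=-R.T@t; return o+d*((z-o[2])/d[:,2])[:,None]
def proj(n,P,C=None):
    c,R,t=C or cam(n); q=np.atleast_2d(P)@R.T+t
    return np.c_[q[:,0]/q[:,2]*c["fx"]+c["cx"],q[:,1]/q[:,2]*c["fy"]+c["cy"]]
def red(im):
    h=cv2.cvtColor(im,cv2.COLOR_RGB2HSV); return ((h[...,0]<8)|(h[...,0]>172))&(h[...,1]>130)&(h[...,2]>50)
def yellow(im):
    h=cv2.cvtColor(im,cv2.COLOR_RGB2HSV); return (h[...,0]>18)&(h[...,0]<34)&(h[...,1]>150)&(h[...,2]>90)
def comps(m,amin=15):
    n,l,s,c=cv2.connectedComponentsWithStats(m.astype(np.uint8)); return [(c[i].round(1),s[i,4]) for i in range(1,n) if s[i,4]>=amin]
E
python3 - <<'E'
from h import *
for n in("wrist","side","scene"):
    im=cv2.imread(f"pics/{n}0.png")[:,:,::-1].copy(); C=cam(n)
    print(n,"cam at",(-C[1].T@C[2]).round(3))
    for nm,m,z in(("red",red(im),.055),("yel",yellow(im),.075)):
        for c,a in comps(m): 
            p=unproj(n,c,z,C)[0].round(4)
            if np.hypot(p[0]-.55,p[1]-.1)<.2: print(nm,c,a,p)
    h=cv2.cvtColor(im,cv2.COLOR_RGB2HSV); w=(h[...,1]<40)&(h[...,2]>190)
    for c,a in comps(w,40):
        p=unproj(n,c,.057,C)[0].round(4)
        if np.hypot(p[0]-.55,p[1]-.1)<.2: print("white",c,a,p)
P=unproj("scene",[[397,270],[352,306]],0); print("bottle/tape",P)
print("cups",unproj("side",[[216,318],[284,322]],0))
print("stack",unproj("side",[[205,235]],0))
E
```

```text
wrist cam at [0.624 0.078 0.384]
red [224.6  69.3] 484 [0.5249 0.1211 0.055 ]
yel [296.1  95.7] 206 [0.5952 0.0957 0.075 ]
yel [153.2 111.1] 268 [0.4608 0.0821 0.075 ]
yel [313.2 232.2] 176 [ 0.6094 -0.0387  0.075 ]
yel [187.2 243.5] 270 [ 0.4769 -0.0514  0.075 ]
white [425.   98.3] 61 [0.7199 0.0942 0.057 ]
white [273.9 180.2] 87 [0.568  0.0126 0.057 ]
white [242.3 171.8] 840 [0.5354 0.0216 0.057 ]
white [220.9 194. ] 78 [ 0.5109 -0.0023  0.057 ]
white [196.1 206.1] 100 [ 0.483  -0.0156  0.057 ]
white [295.8 206.7] 86 [ 0.5902 -0.0163  0.057 ]
side cam at [0.278 0.836 0.698]
red [301.6 249.3] 60 [0.5241 0.1256 0.055 ]
yel [289.7 200. ] 26 [ 0.6084 -0.0347  0.075 ]
yel [339.4 205.1] 26 [ 0.4751 -0.047   0.075 ]
yel [276.9 230.6] 52 [0.5946 0.0984 0.075 ]
yel [332.2 237.2] 46 [0.4604 0.087  0.075 ]
white [309.8 222. ] 104 [0.5356 0.0214 0.057 ]
scene cam at [-0.113 -1.02   0.657]
red [276.2 187.7] 26 [0.5276 0.1218 0.055 ]
yel [299.4 180. ] 34 [0.5936 0.0904 0.075 ]
yel [263.6 192.7] 38 [0.4587 0.0757 0.075 ]
yel [328.1 193.4] 47 [ 0.6084 -0.0398  0.075 ]
yel [292.1 207.5] 48 [ 0.4757 -0.0537  0.075 ]
white [290.3 175.6] 44 [0.6108 0.1721 0.057 ]
white [250.3 186.9] 67 [0.4634 0.1709 0.057 ]
white [227.8 200. ] 58 [0.3669 0.128  0.057 ]
white [296.1 197.4] 55 [0.5382 0.0243 0.057 ]
bottle/tape [[ 0.58064291 -0.36111018  0.        ]
 [ 0.40651394 -0.4026743   0.        ]]
cups [[0.65093598 0.32256973 0.        ]
 [0.50982247 0.29396118 0.        ]]
stack [[0.81003207 0.07868697 0.        ]]
```

Centre is (0.5355, 0.0217), and the stud and mark radii match the given sizes. Now I'll get the plate angle, then go to the brake hover and do a dry press on the resting wheel. That calibrates contact height and latency and checks the camera view.

```bash
cat >> h.py <<'E'
Cw=np.array([.5355,.0217])
a=np.radians(248.7); e=np.array([np.cos(a),np.sin(a)]); u=np.array([-e[1],e[0]])
ROT=np.c_[np.r_[-e,0],np.r_[u,0],[0,0,-1]]
BR=Cw+.06*e
HZ=.081
def at(p,z): return np.r_[p,z]
E
python3 - <<'E'
from h import *
for n,g in(("wrist",(186,272)),("side",(345,203)),("scene",(299,222))):
    im=cv2.imread(f"pics/{n}0.png")[:,:,::-1]; C=cam(n)
    h=cv2.cvtColor(im.copy(),cv2.COLOR_RGB2HSV); w=(h[...,1]<50)&(h[...,2]>165)
    pts=[(c,k) for c,k in comps(w,8) if np.hypot(*(c-g))<14]
    for c,k in pts:
        d=unproj(n,c,.055,C)[0][:2]-Cw; print(n,c,k,np.hypot(*d).round(4),np.degrees(np.arctan2(d[1],d[0])).round(1)%360)
print(np.linalg.det(ROT))
robot.gripper_to(0.0)
robot.move_ptp(at(BR,.14),ROT)
robot.move_linear(at(BR,HZ),velocity=.1)
s=robot.get_state();print(s["time"],s["ee_pos"],s["opening"],s["force"])
for n in("wrist","side"):
    cv2.imwrite(f"pics/{n}1.png",robot.grab_frame(n)[:,:,::-1])
t0=robot.get_state()["time"]
r=robot.move_linear(at(BR,HZ-.017),velocity=.08,threshold=8)
s=robot.get_state();print(r,s["time"]-t0,s["ee_pos"],s["force"])
robot.pause(.15); s=robot.get_state(); print(s["ee_pos"],s["force"])
robot.move_linear(at(BR,HZ),velocity=.06); s=robot.get_state();print(s["time"],s["ee_pos"],s["force"])
w=cv2.imread("pics/wrist1.png");sd=cv2.imread("pics/side1.png")
cv2.imwrite("pics/c1.png",np.vstack([w[::1,::1],cv2.resize(sd[150:275,220:420],(320,200)).repeat(1,0)]) if 0 else np.hstack([w[:, :480],cv2.resize(sd[150:275,240:400],(320,250),interpolation=2)[:,:].copy() if 0 else cv2.resize(sd[125:325,240:400],(320,400))]))
E
```

```text
wrist [182.2 272.7] 378 0.1411 236.4
wrist [195.9 271.6] 25 0.1317 241.8
scene [299.1 221.6] 94 0.1407 240.9
0.9999999999999999
2.9417 [ 0.51413981 -0.0341657   0.08141356] 0.0006451971465118037 [-0.8086607   0.2606552   0.08694383]
True 0.21660000000000013 [ 0.51775682 -0.03488173  0.07418002] [ 0.93393936 -2.33410974 16.12934709]
[ 0.51684474 -0.034521    0.07415789] [ 1.34184286 -1.1687653  18.25941958]
3.7 [ 0.51383149 -0.03413799  0.08130182] [0.30272353 0.61499419 0.21384789]
```

View pics/c1.png

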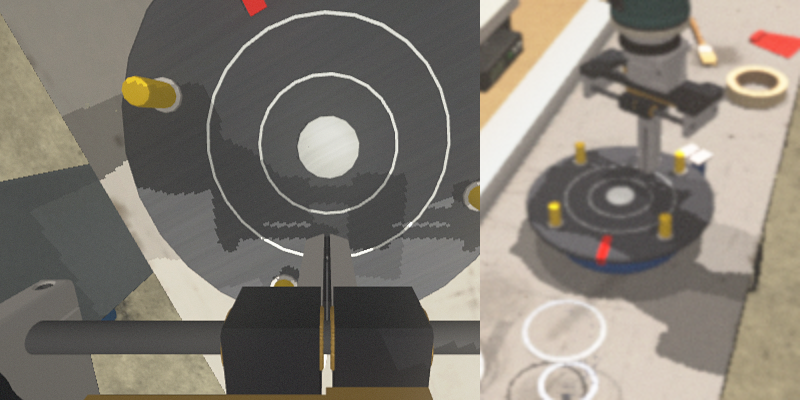

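The dry press works: contact at TCP z≈0.0742, 0.217 s from the command to the 8 N threshold. Both cameras see the mark: wrist at (255,5), and side at (603,248) in the composite. I'll refine the plate angle from the stored pictures.

```bash
python3 - <<'E'
from h import *
w=cv2.imread("pics/wrist0.png")[255:295,160:220]; s=cv2.imread("pics/scene0.png")[205:245,275:325]; d=cv2.imread("pics/side0.png")[190:220,325:365]
cv2.imwrite("pics/c2.png",np.hstack([cv2.resize(x,None,fx=260/x.shape[1],fy=260/x.shape[1],interpolation=0)[:173] for x in(w,s,d)]))
E
```

```text
(no output)
```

View pics/c2.png

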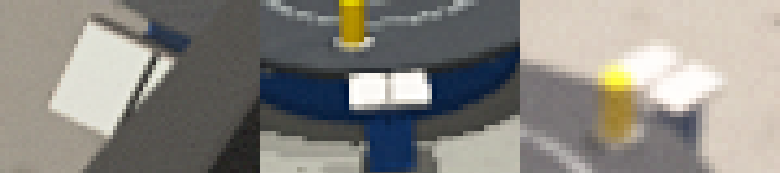

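The wrist crop shows the centre line running from about (195,270) to (189.5,284); the scene crop shows it at about (299.6,222).

```bash
python3 - <<'E'
from h import *
# wrist0 pose: stored calibration from the first call
c=robot.camera_info("wrist"); rv=np.array([-2.87065245,6.89799586e-04,2.86607873e-03]); t=np.array([-0.62323722,-0.027892,0.39210793])
C=(c,cv2.Rodrigues(rv)[0],t)
def ang(p): d=p[:,:2]-Cw; return np.hypot(*d.T).round(4),(np.degrees(np.arctan2(d[:,1],d[:,0]))%360).round(1)
print(ang(unproj("w",[[195.1,270],[189.5,283.8],[192.3,277]],.055,C)))
print(ang(unproj("scene",[[299.6,218.8],[299.6,225.8],[299.6,222.3]],.055)), unproj("scene",[[299.6,218.8],[299.6,225.8]],.055))
for n in("wrist","side"):
    im=robot.grab_frame(n); print(n,[(p,k,ang(unproj(n,p,.055))) for p,k in comps(red(im),8) if abs(ang(unproj(n,p,.055))[0]-.1)<.025])
E
```

```text
(array([0.1303, 0.1498, 0.1401]), array([241.1, 241.5, 241.3]))
(array([0.1253, 0.1636, 0.1447]), array([242. , 240.8, 241.3])) [[ 0.47662118 -0.08893912  0.055     ]
 [ 0.45564121 -0.12107047  0.055     ]]
wrist [(array([253.7,   6. ]), np.int32(269), (array([0.0821]), array([96.9])))]
side [(array([301.4, 249.3]), np.int32(69), (array([0.1046]), array([96.])))]
```

Plate is at 241.3° and the mark at 96.5°, so the wheel angle is about −2.53, within the stated range. Now the flick, the return to the brake hover, and tracking.

```bash
cat >> h.py <<'E'
import json
PL=np.radians(241.3)
def look(n):
    t=robot.get_state()["time"]; C=cam(n); im=robot.grab_frame(n); best=None
    for p,k in comps(red(im),12):
        d=unproj(n,p,.055,C)[0][:2]-Cw
        if .078<np.hypot(*d)<.122 and (best is None or k>best[2]): best=(t,np.arctan2(d[1],d[0])-PL,k)
    return best and (best[0],float(best[1]),n)
def track(T):
    L=[];t0=robot.get_state()["time"]
    while robot.get_state()["time"]<t0+T:
        for n in("wrist","side"):
            m=look(n)
            if m: L.append(m)
    return L
E
python3 - <<'E'
from h import *
P=lambda s:Cw+.093*e+s*u
robot.move_linear(at(BR,.13),velocity=.2)
robot.move_linear(at(P(-.054),.13),velocity=.2)
robot.move_linear(at(P(-.054),.082),velocity=.12)
print(look("side"),robot.get_state()["force"])
t0=robot.get_state()["time"]
robot.move_linear(at(P(.098),.082),velocity=.165)
t1=robot.get_state()["time"]; m=[look("side")]
robot.move_linear(at(P(.098),.125),velocity=.2); m.append(look("side"))
robot.move_linear(at(BR,.125),velocity=.2); m.append(look("side"))
robot.move_linear(at(BR,HZ),velocity=.12)
m+=track(.8); print(t0,t1)
json.dump([x for x in m if x],open("log.json","w"))
for x in m: print(x)
E
```

```text
(5.2083, -2.5881923818823767, 'side') [-0.46792189 -0.19266952  1.23763112]
5.2583 6.3333
(6.3333, -5.8311360172497375, 'side')
(6.75, -4.360483002296009, 'side')
(7.4667, -2.013737623506847, 'side')
(8.0333, -6.54112144244375, 'wrist')
(8.0833, -6.39954974318155, 'side')
(8.1833, -6.105062514586044, 'side')
(8.2333, -5.912350555141612, 'wrist')
(8.3333, -5.654234120447345, 'wrist')
(8.3833, -5.509533046137943, 'side')
(8.4333, -5.369274609965544, 'wrist')
(8.4833, -5.225896762778721, 'side')
(8.5333, -5.08538460970771, 'wrist')
(8.5833, -4.943702708826185, 'side')
(8.6333, -4.80443083233696, 'wrist')
(8.6833, -4.6564783402993335, 'side')
(8.7333, -4.52670097972456, 'wrist')
(8.7833, -4.380712221712792, 'side')
(8.8333, -4.252868681588047, 'wrist')
(8.8833, -4.107744389243743, 'side')
```

The wheel spins at about 3 rad/s and has passed the plate with nothing touching it. It's now at 8.46 rad and 2.8 rad/s. I'll let 4π pass and brake at 6π, where it should be doing about 1.3 rad/s, so I keep tracking.

```bash
cat > fit.py <<'E'
from h import *
from scipy.integrate import solve_ivp
from scipy.optimize import least_squares,brentq
def run(p,t0,t):
    f=lambda t,y:[y[1],-(y[1]*p[2]+p[3])]
    return solve_ivp(f,(t0,t[-1]+.01),p[:2],t_eval=t,rtol=1e-8,atol=1e-9).y
def fit(L):
    L=sorted(L); t=np.array([x[0] for x in L]); y=np.array([x[1] for x in L]); sd=np.array([x[2]=="side" for x in L])
    def res(p):
        r=y-run(p,t[0],t)[0]; r=(r+np.pi)%(2*np.pi)-np.pi
        return np.r_[r/.02,(p[2]-1/16)/.015,(p[3]-.16)/.03]
    q=least_squares(res,[y[0]+4*np.pi,2.9,1/16,.16],loss="soft_l1"); r=res(q.x)[:-2]*.02
    return q.x,t[0],r,sd
def when(p,t0,ang):
    T=np.linspace(t0,t0+11,4401); Y=run(p,t0,T); i=np.argmax(Y[0]>ang); return T[i],Y[1][i]
E
python3 - <<'E'
from fit import *
L=[tuple(x) for x in json.load(open("log.json"))][3:]
for _ in range(8):
    L+=track(.15); robot.pause(.3)
json.dump(L,open("log.json","w"))
p,t0,r,sd=fit(L); now=robot.get_state()["time"]
print(len(L),p,"rms",r.std(),"bias side",np.median(r[sd]),"wrist",np.median(r[~sd]),"max",abs(r).max())
print("now",now,run(p,t0,np.array([now])).ravel()); print(when(p,t0,4*np.pi),when(p,t0,6*np.pi))
print(robot.get_state()["ee_pos"],robot.get_state()["force"])
E
```

```text
46 [6.02881042 2.98643666 0.05790118 0.1493983 ] rms 0.008397533210614828 bias side 7.900236767000024e-06 wrist -0.0008105708415397928 max 0.03434382759700938
now 12.9333 [17.13432824  1.6113624 ]
(np.float64(10.548300000000001), np.float64(2.2320692866235685)) (np.float64(14.098300000000002), np.float64(1.3379444855490674))
[ 0.51370248 -0.0341679   0.0810001 ] [-0.64944891  0.04381655 -0.53698939]
```

```bash
python3 - <<'E'
from fit import *
L=[tuple(x) for x in json.load(open("log.json"))]
L+=[m for m in(look("wrist"),look("side")) if m]
p,t0,r,sd=fit(L); T,w=when(p,t0,6*np.pi); now=robot.get_state()["time"]
print(T,w,now,L[-2:]); robot.pause(T-.222-now)
ts=robot.get_state()["time"]
hit=robot.move_linear(at(BR,HZ-.017),velocity=.08,threshold=8)
s=robot.get_state(); print(hit,ts,s["time"],s["ee_pos"],s["force"])
robot.pause(.3); print(look("wrist"),look("side"),robot.get_state()["force"])
x=robot.get_state()["ee_pos"]
robot.move_linear(at(x[:2],.1),velocity=.05)
robot.move_linear(at(x[:2],.2),velocity=.15)
for n in("wrist","side","wrist","side"): print(look(n)); 
im=robot.grab_frame("wrist"); cv2.imwrite("pics/w3.png",im[:,:,::-1]); cv2.imwrite("pics/s3.png",robot.grab_frame("scene")[:,:,::-1])
s=robot.get_state();print(s["time"],s["ee_pos"],s["force"])
E
```

```text
14.1033 1.333225290334847 13.0333 [(12.9333, -1.717334412575862, 'wrist'), (12.9833, -1.646384305380212, 'side')]
True 13.8833 14.0917 [ 0.51675318 -0.03466142  0.07423315] [1.12822054 0.50438457 9.85865133]
(14.3917, -6.410839198332617, 'wrist') (14.4417, -6.403113982123565, 'side') [ 0.50872414 -0.06734562 12.29423841]
(15.9833, -6.43573287933463, 'wrist')
(16.0333, -6.441839296046927, 'side')
(16.0833, -6.4356507048147105, 'wrist')
(16.1333, -6.4402117938994925, 'side')
16.2833 [ 0.51552823 -0.03428348  0.19948611] [-0.52749515 -0.37972021 -0.45158249]
```

View pics/s3.png

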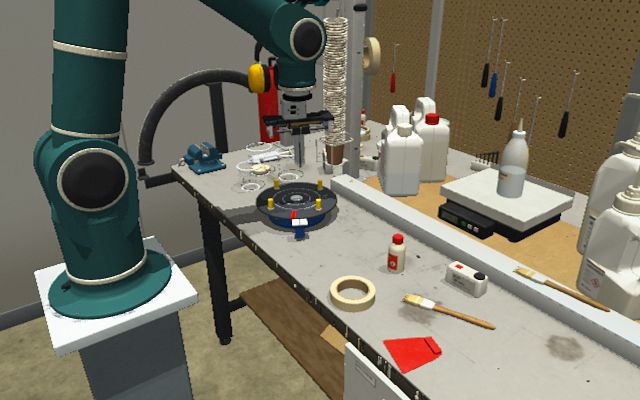

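The mark stands at the plate, but toward its leading edge (scene: mark near (292,214), plate at about (299,221)). I'll check how close with the wrist picture, which should show both together.

```bash
python3 - <<'E'
from h import *
robot.move_linear(at(Cw+np.array([.09,.0]),.25),velocity=.2)
C=cam("wrist"); im=robot.grab_frame("wrist")
print(proj("wrist",at(Cw,.06),C),[(p,k) for p,k in comps(red(im),12)])
for d in(0,-.167,.167): print(d,proj("wrist",at(Cw+.108*np.array([np.cos(PL+d),np.sin(PL+d)]),.055),C).round(1))
q=proj("wrist",at(Cw+.12*np.array([np.cos(PL),np.sin(PL)]),.055),C)[0].astype(int); print(q)
x,y=np.clip(q-[50,40],0,None); cv2.imwrite("pics/c4.png",cv2.resize(im[y:y+80,x:x+100,::-1],None,fx=7,fy=7,interpolation=0)); print(x,y)
E
```

```text
[[254.84930143 214.28366682]] [(array([593.7, 119.1]), np.int32(183)), (array([564.6, 109.5]), np.int32(54)), (array([545.7, 132.2]), np.int32(23)), (array([238.2, 284.7]), np.int32(220))]
0 [[249.9 294.2]]
-0.167 [[235.7 291.6]]
0.167 [[264.2 294.8]]
[249 302]
199 262
```

View pics/c4.png

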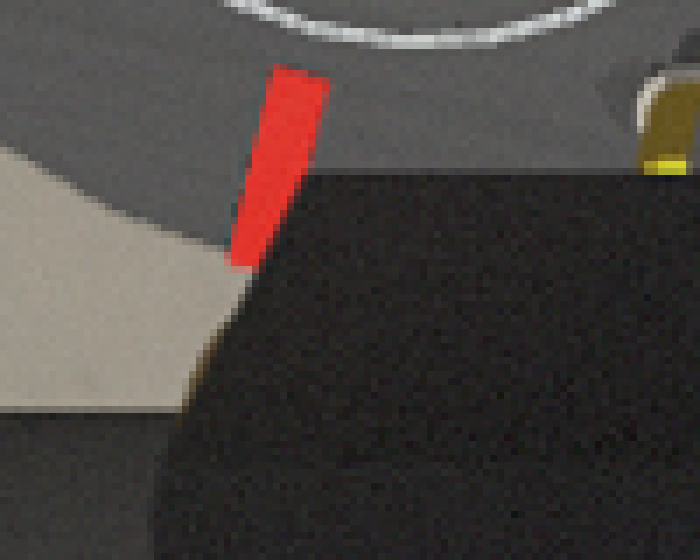

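```bash
python3 - <<'E'
from h import *
print(look("side"),robot.get_state()["force"]); robot.sign_off()
E
```

```text
(17.15, -6.443459700707323, 'side') [-0.17012578 -0.24675176  0.1692025 ]
the job is handed in; nothing more can be done
```

I handed the job in with the wheel standing still at the white plate. The mark is near the edge of the allowed zone: about 15–17 mm from the centre line, where the limit is 18 mm.

- **Flick:** One stroke against the stud next to the plate spun the wheel anticlockwise at about 3 rad/s. The fingers then came off, and it ran freely past the plate twice.
- **Brake:** I pressed once on the mark's third arrival (6π), at about 1.3 rad/s, and the wheel stopped in one go. It stopped slightly early, at about −0.12 rad (13 mm short). It then sprang back to about −0.15 rad when I lifted the finger, and I did not nudge it afterwards.
- **Last checks:** The distances after lifting were 15.4 mm in one wrist picture and 16.5–17 mm in the other wrist and side readings. My plate angle is only good to about 1° (2 mm), so I believe the mark is inside the limit but could not prove it. In the close-up I took to confirm this, the gripper hid the plate.
- **Other conditions:** Readings over about 1 s after the lift show the wheel still, within measurement noise. The gripper is well clear of everything. The bottle and tape are visibly where they started. I didn't measure the cups again, but the arm never went near them. I handed in at about 17 s of the 54 s allowed.

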